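# Fit the right socket on a battery terminal nut

## Task

One terminal of the battery stands uncovered: first press its small hinged cap fully shut, and only then flip the other terminal's cap well open. The three sockets on the tray look alike: try them on the hex nut now exposed, stand the ones that do not fit back upright on the tray, and keep the one that fits squarely seated, fully down over the nut. Finish while still gripping that socket on the nut, and do not disturb the other things lying about.

Things in the scene. Friction and masses are not known exactly. Their poses are not given: they have to be found in the camera images.
- battery: the battery to work on, a fixed black block 150 (x) x 180 (y) x 95 mm (z). Origin at the centre of its underside, z up; its two terminals are side by side near its -x edge, 40 mm from the middle, 58 mm to either side along y (which is which varies).
- terminal_a: fixed plastic block under the nut to work on, 42 (x) x 44 (y) x 10 mm, on the battery top, axes as the battery's; origin at its underside. Its hex nut is fixed, 10 mm high, two flats facing +y and -y: either 20 mm across flats with a stud ending 11 mm above the pad, or 15 mm with a stud up to 22 mm (which of the two varies, and is hidden under the cap).
- post_a (a point): point on terminal a's flat top pad, on the axis of stud and nut, 105 mm over the bench; z up, x and y as the battery's. The fitting socket goes down until its mouth rests here (2 mm of play across the flats, a 2.5 mm lead-in bevel, up to about 8 degrees of turn); the others stop on the nut or stud and stand 6 mm or more proud. Terminal a is the one whose cap is shut at first.
- post_b (a point): the same point on terminal b, whose cap stands open at first; it has a nut of the other size.
- cover_a (a joint): cap of terminal a, starts shut: 40 (x) x 42 (y) x 28 mm, 2 mm walls, open below and at the hinge side. Hinge along the terminal's y, 20 mm to +x of the post, level with it. 0 is shut; grows as the front (-x end) swings up and over towards +x, to a stop at 1.75 rad. Stiff hinge (0.03 N m): it stays at any angle.
- cover_b (a joint): cap of terminal b, made like cap a, starts open at 1.3 to 1.7 rad.
- fin_a (a point): middle of the top edge of the fin on cap a, by which it may be pushed or pinched; moves with the cap. The fin stands on the cap's top, flush with its front: 8 mm thick (x), 26 mm wide (y), 12 mm high. Shut, this point is 16 mm to -x of the post and 40 mm above it.
- fin_b (a point): the same on cap b.
- tray: fixed shallow aluminium tray 130 (x) x 250 (y) mm, floor 3 mm thick, lip 8 mm high; origin at the centre of its underside, z up. The sockets start in a row along its y axis, about 78 mm apart.
- socket_1: one of three loose steel sockets, alike outside, told apart only by trying: round sleeve 35 mm across, 27 mm high, mouth down; above it a six-sided drive adapter, 18 mm across flats, 35 mm long (62 mm in all); 0.12-0.2 kg. Hexagonal bore, open below, flats parallel to the adapter's: two face the socket's +y and -y, the rest 60 degrees on. Origin: centre of the mouth, z up. Starts on the tray, any yaw.
- socket_2: one of three loose steel sockets, alike outside, told apart only by trying: round sleeve 35 mm across, 27 mm high, mouth down; above it a six-sided drive adapter, 18 mm across flats, 35 mm long (62 mm in all); 0.12-0.2 kg. Hexagonal bore, open below, flats parallel to the adapter's: two face the socket's +y and -y, the rest 60 degrees on. Origin: centre of the mouth, z up. Starts on the tray, any yaw.
- socket_3: one of three loose steel sockets, alike outside, told apart only by trying: round sleeve 35 mm across, 27 mm high, mouth down; above it a six-sided drive adapter, 18 mm across flats, 35 mm long (62 mm in all); 0.12-0.2 kg. Hexagonal bore, open below, flats parallel to the adapter's: two face the socket's +y and -y, the rest 60 degrees on. Origin: centre of the mouth, z up. Starts on the tray, any yaw.
- extension_bar: leave alone: a square steel bar 12 x 100 x 12 mm lying on the rear part of the tray
- washer: leave alone: a loose flat washer, 22 mm across, 4 mm thick, lying on the rear part of the battery's top
- tape_roll: leave alone: a black roll of tape, 52 mm across, 18 mm high, lying flat between battery and tray
- screwdriver: leave alone: a screwdriver lying on the bench close to the robot, about across its view
- wrench: leave alone: a wrench lying on the bench at the right side
- spray_can: leave alone: a can 52 mm across, 150 mm high, standing at the left side
Mind the look-alikes: they are no part of the job. Leave any green look-alike of the socket_2 alone.

How it is judged:
On the way, in this order (a step that is already met when the one before it is completed fails the run):
1. the cap that stood open is pressed shut (value of joint cover_b below 0.1 rad), for 0.2 s.
2. with it still shut, the other cap is flipped open (value of joint cover_b below 0.1 rad and value of joint cover_a above 1.2 rad), for 0.2 s.
3. a socket is seated fully down on the exposed nut, gripped (all of step 2 and ((z of socket_1 in the frame of post_a between -0.004 and 0.004 m and horizontal distance between socket_1 and post_a below 0.004 m and angle between socket_1's own z axis and vertical below 0.08 rad and contact force between the fingers and socket_1 above 2 N) or (z of socket_2 in the frame of post_a between -0.004 and 0.004 m and horizontal distance between socket_2 and post_a below 0.004 m and angle between socket_2's own z axis and vertical below 0.08 rad and contact force between the fingers and socket_2 above 2 N) or (z of socket_3 in the frame of post_a between -0.004 and 0.004 m and horizontal distance between socket_3 and post_a below 0.004 m and angle between socket_3's own z axis and vertical below 0.08 rad and contact force between the fingers and socket_3 above 2 N))), for 0.3 s.
At the end, for the whole second after the job is handed in: Cap b shut (below 0.1 rad) and cap a open (above 1.2 rad); one socket gripped by the fingers (over 2 N) with its mouth within 4 mm of the terminal pad in height and 4 mm of the post sideways, upright within 0.08 rad; the other two standing free on the tray, upright within 0.1 rad (all of step 2 and (((z of socket_1 in the frame of post_a between -0.004 and 0.004 m and horizontal distance between socket_1 and post_a below 0.004 m and angle between socket_1's own z axis and vertical below 0.08 rad and contact force between the fingers and socket_1 above 2 N) and (x of socket_2 in the frame of tray between -0.065 and 0.065 m and y of socket_2 in the frame of tray between -0.125 and 0.125 m and z of socket_2 in the frame of tray below 0.008 m and angle between socket_2's own z axis and vertical below 0.1 rad and linear speed of socket_2 below 0.02 m/s and contact force between the fingers and socket_2 below 0.1 N) and (x of socket_3 in the frame of tray between -0.065 and 0.065 m and y of socket_3 in the frame of tray between -0.125 and 0.125 m and z of socket_3 in the frame of tray below 0.008 m and angle between socket_3's own z axis and vertical below 0.1 rad and linear speed of socket_3 below 0.02 m/s and contact force between the fingers and socket_3 below 0.1 N)) or ((z of socket_2 in the frame of post_a between -0.004 and 0.004 m and horizontal distance between socket_2 and post_a below 0.004 m and angle between socket_2's own z axis and vertical below 0.08 rad and contact force between the fingers and socket_2 above 2 N) and (x of socket_1 in the frame of tray between -0.065 and 0.065 m and y of socket_1 in the frame of tray between -0.125 and 0.125 m and z of socket_1 in the frame of tray below 0.008 m and angle between socket_1's own z axis and vertical below 0.1 rad and linear speed of socket_1 below 0.02 m/s and contact force between the fingers and socket_1 below 0.1 N) and (x of socket_3 in the frame of tray between -0.065 and 0.065 m and y of socket_3 in the frame of tray between -0.125 and 0.125 m and z of socket_3 in the frame of tray below 0.008 m and angle between socket_3's own z axis and vertical below 0.1 rad and linear speed of socket_3 below 0.02 m/s and contact force between the fingers and socket_3 below 0.1 N)) or ((z of socket_3 in the frame of post_a between -0.004 and 0.004 m and horizontal distance between socket_3 and post_a below 0.004 m and angle between socket_3's own z axis and vertical below 0.08 rad and contact force between the fingers and socket_3 above 2 N) and (x of socket_1 in the frame of tray between -0.065 and 0.065 m and y of socket_1 in the frame of tray between -0.125 and 0.125 m and z of socket_1 in the frame of tray below 0.008 m and angle between socket_1's own z axis and vertical below 0.1 rad and linear speed of socket_1 below 0.02 m/s and contact force between the fingers and socket_1 below 0.1 N) and (x of socket_2 in the frame of tray between -0.065 and 0.065 m and y of socket_2 in the frame of tray between -0.125 and 0.125 m and z of socket_2 in the frame of tray below 0.008 m and angle between socket_2's own z axis and vertical below 0.1 rad and linear speed of socket_2 below 0.02 m/s and contact force between the fingers and socket_2 below 0.1 N)))); the arm keeps its last pose, push and grip.
It fails at once if a bystander (extension bar, washer, tape roll, screwdriver, wrench, can) is moved more than 30 mm (distance of any of extension_bar, washer, tape_roll, screwdriver, wrench, spray_can from where it was at the start of the episode above 0.03 m).
It also fails if it takes over 72 s, if anything falls off the work surface, if the arm or the gripper's body presses on something with over 40 N, if the wrist force passes 120 N, or if a joint passes its speed limit or range.

## Robot

A 6-joint arm with a two-finger parallel gripper is mounted at the origin on the work surface. World frame = base frame: x ahead of the robot, y to its left, z up, the work surface at z = 0. Lengths are in m, angles in rad, forces in N, time in s.
With the tool pointing down it reaches from about 0.375 to 0.9 m from the base axis. Payload 3.1 kg.
Tool frame: the origin (TCP) lies midway between the tips of the shut fingers; the grasp point (between the pads) lies 19 mm behind it; z points along the fingers, y is the line along which they close (so a half turn about z gives the same grasp; the last joint's range is limited). The gripper opens to 85 mm and grips with 20 to 120 N. Pads are 22 mm wide; open, the fingers measure 114 mm over their backs; the gripper's body (76 mm by 85 mm) begins 54 mm behind the grasp point. The pads swing forward as they close: fully open they stand 13 mm farther back than shut.
Start: joints at [-1.413, 0.527, 1.433, -0, 1.181, -0.178], TCP at [0.207, -0.59, 0.231] pointing down, gripper open.
Joint ranges: [-3.08, 3.08], [-0.75, 2.2], [0.22, 2.44], [-1.43, 4.57], [0, 2.65], [-2.85, 2.85]. Speed limits (rad/s): [2.79, 2.79, 3.14, 3.14, 3.14, 3.14].

## Interface

Orientations are given as a unit quaternion [x, y, z, w].
In Python, from station import manip gives the robot as it stands. The module is installed in compiled form; this text tells all that it offers.
- The arm moves only by the tool apply_moves, never from a script. Its arguments are lists of equal length, an entry for each row: "claw": the gripper's target within -1 to 1 (fully open at 1, half-way at 0, shut at -1); "travel": the shift along the tool's x, y, z scaled (see below), a list of three; "turn": the turn, a rotation vector about the tool's x, y, z scaled (see below), a list of three. In form: {"claw": [claw, ...], "travel": [[dx, dy, dz], ...], "turn": [[rx, ry, rz], ...]}. A call has 1 to 5 rows; each row is the pose to reach, as a shift and turn from the pose commanded when the call began, along the tool's axes at that moment, turning the shorter way round; what a row does not reach only later rows make up. The controller multiplies each number of a shift by 800 mm and each number of a turn by 180 degrees. A row lasts 1/12 s, in which the tool goes at most 41.7 mm and 7.16 degrees, less where a joint would pass 70% of its speed; a pose out of reach is approached as far as the arm can. A call with a number of a shift or a turn outside -1 to 1 is refused whole. A call with a gripper value outside its range is refused whole. The fingers move at their own pace and stop on an object; "newtons" is the grip in N (left out, the last holds). Time passes only in rows, so rows that repeat a pose let the fingers close. It gives the time, the measured TCP pose, the force, the opening and the grip force at its end, in the units of the state.
- manip.sense(): the state, without advancing time (a new reading comes with each control period).
- manip.snapshot(name): name is "side" or "top" or "wrist"; returns a dict with "pixels" (400x640x3 uint8, red, green, blue), "depth" (400x640 float32, m along the optical axis (not along the pixel's ray), 0 where there is no reading), "intrinsics" (3x3 intrinsics, pixels), "k1" (the pictures are not rectified: a ray, as slopes to the right and down, at radius r is drawn at 1 + k1 r^2 times it, then the intrinsics apply), "R" (3x3) and "t" (3): a world point X has camera coordinates R X + t. Camera axes: x right, y down, z forward; pixel columns grow to the right and rows downward; lengths in m; the calibration is good to about 2 mm. A picture is of the moment at which its call begins.
- manip.sign_off(): hands the job in; it is judged then, once.
The state is a dict: "t": time; "q": joint angles; "qd": joint speeds; "tau": joint torques, N m; "tcp_pos": TCP position; "tool_rot": TCP orientation; "force": force on the tool from outside, world axes, zero at the start; "ft_torque": the same for the moment, N m; "finger_gap": opening from 0.0 (shut) to 1.0 (fully open); "gripper_force": force on a finger pad.
Only numpy, scipy, OpenCV 4.12 (cv2) and the standard library are available. Lean on these libraries where they do the work, as an engineer would, in place of code of your own. Each camera call takes 0.05 s, during which the arm holds its last target. There are 200 camera calls.

## Working session

There is one attempt and no reset: what is moved stays moved. The work goes in short steps, Python scripts to look and compute and a tool call to move; the robot and the scene stay as the last step left them, time stands still between calls to the robot, and variables do not carry over. Pictures are saved under pics/ and viewed, at most 10 in all, crops included, and the job is handed in when it is done.

Besides the shell and the picture viewer there is one more tool, called after "Call:" by a JSON object that holds its "name" and its "arguments". apply_moves: Moves the arm, as the interface text tells. Shifts and turns lie within -1 to 1; 1 stands for 800 mm of shift or 180 degrees of turn. Its arguments: {"type":"object","properties":{"claw":{"type":"array","items":{"type":"number"}},"travel":{"type":"array","items":{"type":"array","items":{"type":"number"}}},"turn":{"type":"array","items":{"type":"array","items":{"type":"number"}}},"newtons":{"type":"number"}},"required":["claw","travel","turn"]}

```bash
mkdir -p pics; cat > h.py <<'E'
import numpy as np, cv2
from station import manip
from scipy.spatial.transform import Rotation as Ro
def snap(n,save=None):
    s=manip.snapshot(n)
    if save: cv2.imwrite('pics/'+save,s['pixels'][:,:,::-1])
    return s
def cloud(s):
    K=s['intrinsics'];v,u=np.mgrid[0:400,0:640].astype(float)
    k=s['k1']; xy=np.stack([(u-K[0,2])/K[0,0],(v-K[1,2])/K[1,1]],-1)
    p=xy.copy()
    for _ in range(8): p=xy/(1+k*(p**2).sum(-1,keepdims=True))
    d=s['depth'][...,None]
    C=np.concatenate([p*d,d],-1)
    W=(C-s['t'])@s['R']
    W[s['depth']==0]=np.nan
    return W
E
python3 - <<'E'
from h import *
for n in ('side','top','wrist'):
    s=snap(n,n+'0.png'); print(n,s['intrinsics'][0,0],s['k1'],-s['R'].T@s['t'],s['R'][2]); np.savez('/tmp/'+n,**s)
print(manip.sense())
E
```

```text
side 423.6581480416796 -0.11167478287258978 [0.3139506  0.89100839 0.77608995] [ 0.18652243 -0.7855901  -0.58996405]
top 520.6688939099835 0.03942850436165187 [ 0.39507497 -0.01172976  1.88094859] [ 0.07778077  0.01093449 -0.99691052]
wrist 335.13924336135136 -0.06431328714566893 [ 0.27921803 -0.56371341  0.37284641] [-0.28157455 -0.09567723 -0.95475737]
{'t': 0.15, 'q': array([-1.41251474e+00,  5.28287213e-01,  1.43357421e+00,  5.34481793e-06,
        1.18142835e+00, -1.78481581e-01]), 'qd': array([ 0.00231941, -0.00163015, -0.00272283, -0.00047153,  0.00112514,
        0.00170369]), 'tau': array([ 2.31491085e-04, -4.42743945e+01, -1.78276205e+01, -2.95282443e-04,
        5.62122383e-03, -1.98738796e-06]), 'tcp_pos': array([ 0.20647498, -0.58933894,  0.23054793]), 'tool_rot': array([ 9.85857099e-01,  1.67585981e-01,  1.10416912e-05, -8.48491365e-04]), 'force': array([-0.03041756,  0.43888932,  1.0354181 ]), 'ft_torque': array([-0.01109548,  0.00277077, -0.02252555]), 'gripper_force': 0.0, 'finger_gap': 1.0008547191713941}
```

View pics/top0.png

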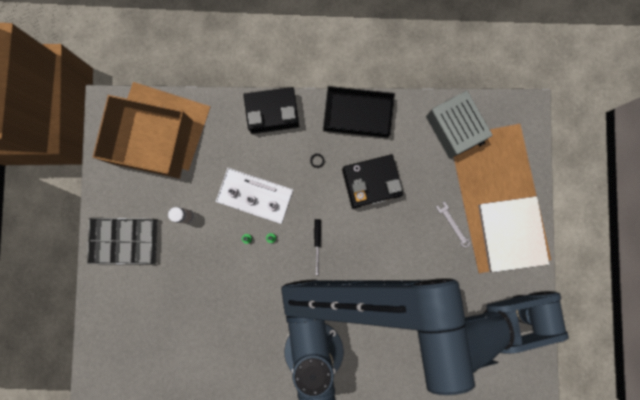

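View pics/side0.png

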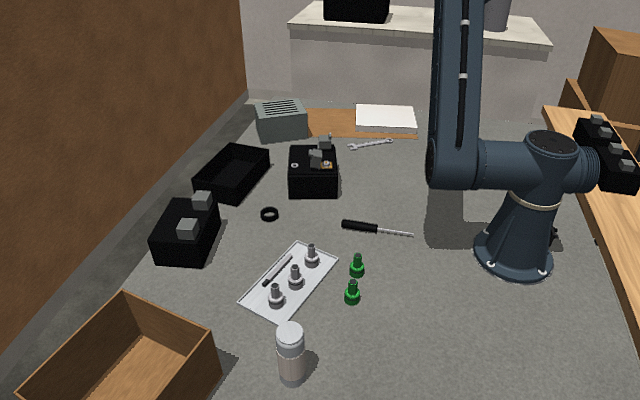

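The top view shows the work battery at (373,181): its left terminal (361,190) is open, and its right cap (394,186) is shut. The tray is at (254,195) with sockets at (234,192), (252,200) and (274,206). The battery at (270,110) and the green sockets are decoys. The side view agrees: battery at (313,170), sockets at (311,254), (295,275) and (277,294).

```bash
cat > m.py <<'E'
from h import *
T={n:dict(np.load(f'/tmp/{n}.npz')) for n in ('top','side')}
for n,box in (('top',(335,148,410,215)),('side',(280,125,345,205))):
    W=cloud(T[n]); u0,v0,u1,v1=box; P=W[v0:v1,u0:u1].reshape(-1,3)
    top=P[(abs(P[:,2]-.095)<.008)]
    r=cv2.minAreaRect(top[:,:2].astype(np.float32)*1000); print(n,'batt',r,np.median(top[:,2]))
    cap=P[P[:,2]>.115]
    k=cv2.kmeans(cap.astype(np.float32),2,None,(3,50,1e-5),5,0)
    for c in (0,1):
        q=cap[k[1][:,0]==c]; print(' cap',len(q),q.mean(0),q.min(0),q.max(0))
for n,box in (('top',(212,165,297,225)),('side',(235,238,342,325))):
    W=cloud(T[n]); u0,v0,u1,v1=box; P=W[v0:v1,u0:u1].reshape(-1,3)
    t=P[(P[:,2]<.02)&(P[:,2]>-.01)]; print(n,np.median(t[:,2]))
    if n=='top':
        px=T[n]['pixels'][v0:v1,u0:u1].reshape(-1,3)
        w=P[px.min(1)>140]; w=w[w[:,2]<.03]; print(' tray',cv2.minAreaRect(w[:,:2].astype(np.float32)*1000))
    q=P[(P[:,2]>.025)&(P[:,2]<.09)]
    k=cv2.kmeans(q.astype(np.float32),3,None,(3,50,1e-5),9,2)
    for c in range(3):
        s=q[k[1][:,0]==c]; hi=s[s[:,2]>np.percentile(s[:,2],70)]; print(' sock',len(s),s.mean(0).round(4),hi.mean(0).round(4),s[:,2].max())
E
python3 m.py
```

```text
top batt ((593.8959350585938, -197.823974609375), (152.1891632080078, 177.6968994140625), 14.618520736694336) 0.09481691991360353
 cap 159 [ 0.57136229 -0.26321145  0.13371752] [ 0.54881211 -0.29030381  0.11505449] [ 0.59283896 -0.23952304  0.15329381]
 cap 161 [ 0.56933519 -0.14475064  0.14394853] [ 0.53529424 -0.16983723  0.11540756] [ 0.59361727 -0.12143707  0.15919527]
side batt ((595.82177734375, -192.35739135742188), (144.68359375, 180.5079803466797), 15.258368492126465) 0.09283505713837384
 cap 193 [ 0.57185499 -0.13349846  0.13794166] [ 0.55191572 -0.16691355  0.11532701] [ 0.59624112 -0.11789104  0.15118771]
 cap 138 [ 0.57092437 -0.25549506  0.1291561 ] [ 0.55154498 -0.28406379  0.11527933] [ 0.59397698 -0.23323539  0.1439741 ]
top 0.0016181398626728904
 tray ((547.9522094726562, 223.21685791015625), (258.0063171386719, 137.95956420898438), 72.1829833984375)
 sock 72 [0.556  0.2951 0.0433] [0.5573 0.2966 0.0658] 0.07532455897323241
 sock 72 [0.5092 0.1533 0.0434] [0.5102 0.1535 0.0669] 0.07254068698516931
 sock 71 [0.529  0.2309 0.0448] [0.5288 0.2323 0.0668] 0.07345798737424547
side 0.0005124416709048882
 sock 216 [0.5286 0.2387 0.043 ] [0.5299 0.2362 0.0625] 0.06774892116819138
 sock 181 [0.5093 0.1601 0.0425] [0.5094 0.1581 0.0625] 0.06797915028337179
 sock 215 [0.5546 0.3051 0.0422] [0.5558 0.3024 0.0619] 0.06716331957476336
```

```bash
python3 - <<'E'
import cv2
a=cv2.imread('pics/top0.png')[145:220,335:415]; b=cv2.imread('pics/side0.png')[125:205,275:350]
cv2.imwrite('pics/c1.png',cv2.hconcat([cv2.resize(a,(400,400),interpolation=2),cv2.resize(b,(400,400),interpolation=2)]))
E
```

```text
(no output)
```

View pics/c1.png

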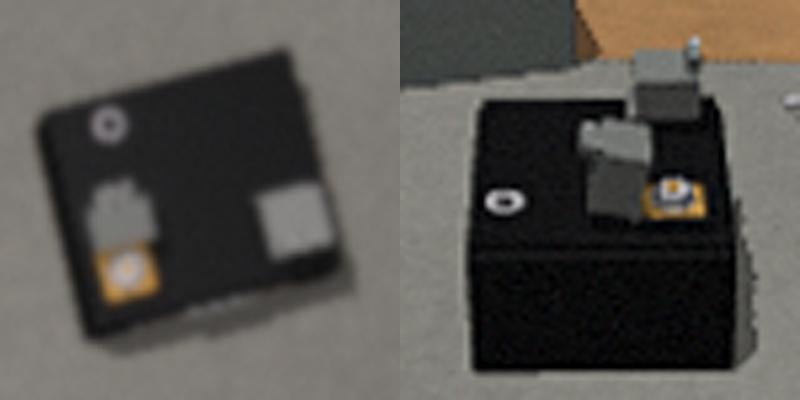

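The crop shows the work battery's left cap (b) standing open with its nut exposed at (125,270) in the crop, and the right cap (a) shut at (297,220). The washer sits behind cap b at (108,125). Battery yaw is about 15°, with its centre near (0.595,-0.195).

Call:
{"name": "apply_moves", "arguments": {"claw": [-1,-1,-1,-1,-1], "travel": [[0.1925,-0.1044,-0.0125],[0.1925,-0.1044,-0.0125],[0.1925,-0.1044,-0.0125],[0.1925,-0.1044,-0.0125],[0.1925,-0.1044,-0.0125]], "turn": [[0,0,0],[0,0,0],[0,0,0],[0,0,0],[0,0,0]]}}

```text
t: 0.57
tcp_pos: [0.3273, -0.4545, 0.2412]
tool_rot: [0.985, 0.17, 0.001, -0.002]
force: [-0.8, -0.8, -0.8]
finger_gap: 0.297
gripper_force: 0.0
```

Call:
{"name": "apply_moves", "arguments": {"claw": [-1,-1,-1,-1,-1], "travel": [[0.1925,-0.1044,-0.0125],[0.1925,-0.1044,-0.0125],[0.1925,-0.1044,-0.0125],[0.1925,-0.1044,-0.0125],[0.1925,-0.1044,-0.0125]], "turn": [[0,0,0],[0,0,0],[0,0,0],[0,0,0],[0,0,0]]}}

```text
t: 0.98
tcp_pos: [0.445, -0.3257, 0.2515]
tool_rot: [0.985, 0.17, 0.001, -0.001]
force: [-1.1, -0.5, 0.1]
finger_gap: 0.0
gripper_force: 0.0
```

Call:
{"name": "apply_moves", "arguments": {"claw": [-1,-1,-1,-1,-1], "travel": [[0.1925,-0.1044,-0.0125],[0.1925,-0.1044,-0.0125],[0.1925,-0.1044,-0.0125],[0.1925,-0.1044,-0.0125],[0.1925,-0.1044,-0.0125]], "turn": [[0,0,0.024],[0,0,0.024],[0,0,0.024],[0,0,0.024],[0,0,0.024]]}}

```text
t: 1.4
tcp_pos: [0.5632, -0.1967, 0.2616]
tool_rot: [0.991, 0.133, 0.002, -0.0]
force: [0.5, -1.6, 0.5]
finger_gap: -0.004
gripper_force: 0.0
```

```bash
python3 - <<'E'
from h import *
s=snap('wrist','w1.png'); np.savez('/tmp/w1',**s)
W=cloud(s); P=W.reshape(-1,3); st=manip.sense(); print(st['tcp_pos'])
top=P[(abs(P[:,2]-.095)<.004)&(P[:,0]>.45)&(P[:,0]<.75)]; print(len(top),np.median(top[:,2]))
r=cv2.minAreaRect(top[:,:2].astype(np.float32)*1000); print(r)
h=P[(P[:,2]>.100)&(P[:,2]<.108)];print('pads',h.mean(0))
E
```

```text
[ 0.56253995 -0.19749335  0.2614156 ]
22464 0.09479861266739678
((629.3062744140625, -298.8248291015625), (145.66583251953125, 387.1422119140625), 16.8165340423584)
pads [ 0.56697607 -0.20673433  0.10500004]
```

View pics/w1.png

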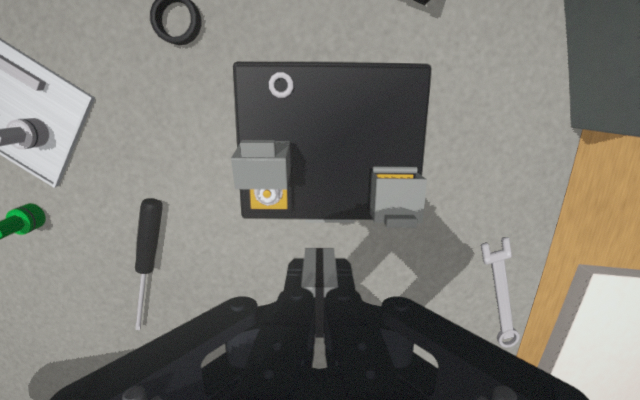

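The wrist view shows the battery at columns 235-430 and rows 62-218. Open cap b is at (262,165) with its nut at (267,195), cap a is shut at (398,193), and the washer is at (281,85).

```bash
python3 - <<'E'
from h import *
s=dict(np.load('/tmp/w1.npz')); W=cloud(s)
B=W[55:225,225:440].reshape(-1,3)
top=B[abs(B[:,2]-.095)<.003]
r=cv2.minAreaRect(top[:,:2].astype(np.float32)*1000); print(r)
def med(u0,v0,u1,v1,lo,hi):
    q=W[v0:v1,u0:u1].reshape(-1,3); q=q[(q[:,2]>lo)&(q[:,2]<hi)]; return len(q),q.mean(0).round(4),q.min(0).round(4),q.max(0).round(4)
print('pad b',med(245,175,292,212,.1,.108)); print('nut b',med(245,180,292,212,.11,.13))
print('cap b top',med(228,138,295,192,.12,.18))
print('cap a top',med(365,160,430,228,.128,.137)); print('fin a',med(380,210,425,228,.138,.15))
a=np.radians(r[2] if r[2]<45 else r[2]-90); c=np.array(r[0])/1000
ex=np.array([np.cos(a),np.sin(a)]);ey=np.array([-ex[1],ex[0]])
print(np.degrees(a)); print('A',c-.04*ex-.058*ey,'B',c-.04*ex+.058*ey,'washer',med(265,70,295,100,.0975,.103))
# cap b profile in battery axes relative hinge b
hb=c-.02*ex+.058*ey
q=W[138:192,228:295].reshape(-1,3);q=q[q[:,2]>.11]; print('cap b rel x',np.percentile((q[:,:2]-hb)@ex,[1,10,50,90,99]),np.percentile(q[:,2],[1,50,90,99]))
E
```

```text
((598.4584350585938, -197.7882843017578), (142.6676483154297, 172.50833129882812), 14.715968132019043)
pad b (756, array([ 0.5362, -0.156 ,  0.1052]), array([ 0.5205, -0.177 ,  0.1028]), array([ 0.5655, -0.1317,  0.1079]))
nut b (289, array([ 0.5429, -0.153 ,  0.1137]), array([ 0.5339, -0.1628,  0.1115]), array([ 0.5509, -0.1417,  0.1176]))
cap b top (2677, array([ 0.5765, -0.1452,  0.1465]), array([ 0.5511, -0.1694,  0.1202]), array([ 0.5985, -0.1204,  0.1541]))
cap a top (2013, array([ 0.5765, -0.2627,  0.133 ]), array([ 0.5505, -0.2897,  0.1282]), array([ 0.5985, -0.2386,  0.137 ]))
fin a (363, array([ 0.5601, -0.267 ,  0.1442]), array([ 0.5522, -0.2805,  0.138 ]), array([ 0.5663, -0.2543,  0.147 ]))
14.715968132019045
A [ 0.57450415 -0.26404681] B [ 0.54503696 -0.15185196] washer (317, array([ 0.6393, -0.1407,  0.0988]), array([ 0.6289, -0.1511,  0.0975]), array([ 0.6499, -0.1301,  0.1008]))
cap b rel x [-0.01683542 -0.00392656  0.0124828   0.02719452  0.03184876] [0.11237537 0.14735709 0.15117095 0.15271351]
```

Call:
{"name": "apply_moves", "arguments": {"claw": [-1,-1,-1,-1,-1], "travel": [[0.0988,-0.06,0],[0.0988,-0.06,0],[0.0988,-0.06,0.1519],[0.0988,-0.06,0.1519],[0.0988,-0.06,0.1519]], "turn": [[0,0,0],[0,0,0],[0,0,0],[0,0,0],[0,0,0]]}}

```text
t: 1.87
tcp_pos: [0.6235, -0.1349, 0.1385]
tool_rot: [0.991, 0.131, 0.0, 0.001]
force: [0.0, 0.3, -0.6]
finger_gap: -0.001
gripper_force: 0.0
```

Call:
{"name": "apply_moves", "arguments": {"claw": [-1,-1,-1,-1,-1], "travel": [[-0.022,0,0],[-0.0438,0,-0.0013],[-0.0688,0,-0.0088],[-0.0938,0,-0.01],[-0.1263,0,-0.0113]], "turn": [[0,0,0],[0,0,0],[0,0,0],[0,0,0],[0,0,0]]}}

```text
t: 2.28
tcp_pos: [0.5256, -0.162, 0.1486]
tool_rot: [0.991, 0.13, 0.0, 0.001]
force: [-0.5, -1.2, 0.0]
finger_gap: -0.002
gripper_force: 0.0
```

Call:
{"name": "apply_moves", "arguments": {"claw": [-1,-1,-1,-1], "travel": [[0,0,0],[0,0,0.005],[0,0,0.0075],[0,0,0.0075]], "turn": [[0,0,0],[0,0,0],[0,0,0],[0,0,0]]}}

```text
t: 2.62
tcp_pos: [0.5248, -0.1619, 0.1447]
tool_rot: [0.991, 0.131, -0.002, 0.001]
force: [-9.3, -2.2, 17.1]
finger_gap: -0.002
gripper_force: 8.6
```

Call:
{"name": "apply_moves", "arguments": {"claw": [-1,-1,-1,-1,-1], "travel": [[0,0,-0.06],[0,0,-0.06],[-0.03,0.139,-0.06],[-0.03,0.139,-0.06],[-0.03,0.139,-0.06]], "turn": [[0,0,0],[0,0,0],[0,0,0],[0,0,0],[0,0,0]]}}

```text
t: 3.03
tcp_pos: [0.5334, -0.2773, 0.1916]
tool_rot: [0.991, 0.131, 0.001, 0.002]
force: [0.5, 0.3, 0.4]
finger_gap: 0.002
gripper_force: 0.0
```

```bash
python3 - <<'E'
from h import *
W=cloud(snap('wrist','w2.png'));P=W.reshape(-1,3); print(manip.sense()['tcp_pos'])
a=np.radians(15);ex=np.array([np.cos(a),np.sin(a)]);ey=np.array([-ex[1],ex[0]])
for n,h in (('a',[.5933,-.2585]),('b',[.5633,-.1473])):
    d=P[:,:2]-h; X=d@ex;Y=d@ey
    m=(abs(Y)<.017)&(P[:,2]>.115)&(P[:,2]<.17)
    for lo in np.arange(-.052,.02,.008):
        q=P[m&(X>lo)&(X<=lo+.008)]
        if len(q)>5: print(n,round(lo+.004,3),len(q),np.median(q[:,2]).round(4))
E
```

```text
[ 0.53432235 -0.28375767  0.19156444]
a -0.04 272 0.145
a -0.032 931 0.1382
a -0.024 725 0.133
a -0.016 744 0.1331
a -0.008 793 0.1329
a 0.0 364 0.1328
b -0.04 232 0.1444
b -0.032 903 0.1414
b -0.024 660 0.1329
b -0.016 682 0.1329
b -0.008 712 0.1328
b 0.0 408 0.1328
```

Call:
{"name": "apply_moves", "arguments": {"claw": [-1,-1,-1,-1], "travel": [[0,-0.0113,0.04],[0,-0.0113,0.0725],[0,-0.0113,0.0725],[0,-0.0113,0.0725]], "turn": [[0,0,0],[0,0,0],[0,0,0],[0,0,0]]}}

```text
t: 3.42
tcp_pos: [0.529, -0.2647, 0.1315]
tool_rot: [0.991, 0.13, -0.001, -0.001]
force: [0.4, -0.2, 0.8]
finger_gap: 0.002
gripper_force: 0.0
```

Call:
{"name": "apply_moves", "arguments": {"claw": [-1,-1,-1,-1,-1], "travel": [[0.018,0,0],[0.035,0,0],[0.052,0,0],[0.068,0,0],[0.068,0,0]], "turn": [[0,0,0],[0,0,0],[0,0,0],[0,0,0],[0,0,0]]}}

```text
t: 3.83
tcp_pos: [0.5861, -0.2526, 0.1465]
tool_rot: [0.991, 0.13, 0.006, 0.004]
force: [-1.5, 12.4, 41.9]
finger_gap: -0.001
gripper_force: 19.6
```

Call:
{"name": "apply_moves", "arguments": {"claw": [-1,-1,-1,-1,-1], "travel": [[0,0,0],[-0.04,0,0],[-0.06,0,-0.05],[-0.06,0,-0.1],[-0.06,0,-0.1]], "turn": [[0,0,0],[0,0,0],[0,0,0],[0,0,0],[0,0,0]]}}

```text
t: 4.25
tcp_pos: [0.5402, -0.267, 0.2234]
tool_rot: [0.991, 0.13, 0.007, 0.007]
force: [2.0, -0.8, 2.1]
finger_gap: -0.001
gripper_force: 0.0
```

```bash
python3 - <<'E'
from h import *
s=snap('wrist','w3.png'); np.savez('/tmp/w3',**s); W=cloud(s);P=W.reshape(-1,3); print(manip.sense()['tcp_pos'])
a=np.radians(15);ex=np.array([np.cos(a),np.sin(a)]);ey=np.array([-ex[1],ex[0]])
for n,h in (('a',[.5933,-.2585]),('b',[.5633,-.1473])):
    d=P[:,:2]-h; X=d@ex;Y=d@ey
    m=(abs(Y)<.017)&(P[:,2]>.1)&(P[:,2]<.17)
    for lo in np.arange(-.052,.05,.008):
        q=P[m&(X>lo)&(X<=lo+.008)]
        if len(q)>5: print(n,round(lo+.004,3),len(q),np.median(q[:,2]).round(4),q[:,2].max().round(4))
E
```

```text
[ 0.53941937 -0.26614471  0.22037124]
a -0.04 226 0.1048 0.107
a -0.032 404 0.1054 0.1081
a -0.024 214 0.1066 0.1278
a -0.016 402 0.1421 0.1449
a -0.008 577 0.1459 0.1494
a 0.0 626 0.1503 0.1536
a 0.008 702 0.154 0.1583
a 0.016 697 0.1568 0.1606
a 0.024 337 0.1232 0.1285
b -0.04 178 0.1444 0.1461
b -0.032 679 0.1405 0.147
b -0.024 507 0.1328 0.1343
b -0.016 530 0.1329 0.1348
b -0.008 526 0.1329 0.135
b 0.0 655 0.1081 0.135
b 0.008 88 0.1054 0.1076
```

View pics/w3.png

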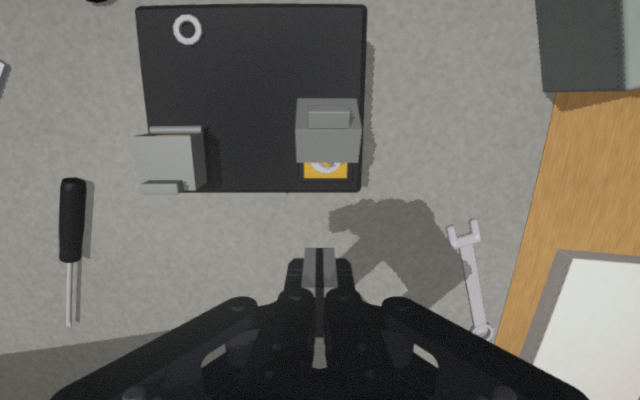

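Cap b reads shut (flat at 0.133). Cap a at (328,130) is only about 1.13 rad open, with the nut showing at (325,168) and its tall stud reaching 0.128. I'll push cap a further from lower down.

Call:
{"name": "apply_moves", "arguments": {"claw": [-1,-1,-1,-1,-1], "travel": [[0,0.008,0.05],[0,0.008,0.09],[0,0.008,0.1085],[0,0.008,0.1085],[0,0.008,0.1085]], "turn": [[0,0,0],[0,0,0],[0,0,0],[0,0,0],[0,0,0]]}}

```text
t: 4.72
tcp_pos: [0.5375, -0.2693, 0.1257]
tool_rot: [0.991, 0.131, -0.0, -0.0]
force: [0.1, 0.1, 0.8]
finger_gap: 0.003
gripper_force: 0.0
```

Call:
{"name": "apply_moves", "arguments": {"claw": [-1,-1,-1,-1,-1], "travel": [[0.02,0,0],[0.032,0,0],[0.043,0,0],[0.052,0,0],[0.06,0,0]], "turn": [[0,0,0],[0,0,0],[0,0,0],[0,0,0],[0,0,0]]}}

```text
t: 5.13
tcp_pos: [0.5848, -0.2571, 0.127]
tool_rot: [0.991, 0.131, 0.001, 0.001]
force: [0.3, -0.5, 0.5]
finger_gap: -0.003
gripper_force: 0.4
```

Call:
{"name": "apply_moves", "arguments": {"claw": [-1,-1,-1,-1,-1], "travel": [[0,0,0],[-0.03,0,0],[-0.05,0,-0.05],[-0.05,0,-0.1],[-0.05,0,-0.1]], "turn": [[0,0,0],[0,0,0],[0,0,0],[0,0,0],[0,0,0]]}}

```text
t: 5.55
tcp_pos: [0.5481, -0.2703, 0.2136]
tool_rot: [0.992, 0.13, 0.005, 0.005]
force: [1.2, -0.0, 0.5]
finger_gap: -0.004
gripper_force: 0.0
```

```bash
python3 - <<'E'
from h import *
s=snap('wrist','w4.png'); np.savez('/tmp/w4',**s); W=cloud(s);P=W.reshape(-1,3); print(manip.sense()['tcp_pos'],manip.sense()['tool_rot'])
a=np.radians(15);ex=np.array([np.cos(a),np.sin(a)]);ey=np.array([-ex[1],ex[0]])
for n,h in (('a',[.5933,-.2585]),):
    d=P[:,:2]-h; X=d@ex;Y=d@ey
    m=(abs(Y)<.017)&(P[:,2]>.1)&(P[:,2]<.17)
    for lo in np.arange(-.052,.05,.008):
        q=P[m&(X>lo)&(X<=lo+.008)]
        if len(q)>5: print(n,round(lo+.004,3),len(q),np.median(q[:,2]).round(4),q[:,2].max().round(4))
    m=(abs(Y)<.03)&(X<-.003)&(X>-.06); q=P[m&(P[:,2]>.11)&(P[:,2]<.119)]; print('nut',len(q),q.mean(0),q.min(0),q.max(0)); q=P[m&(P[:,2]>.121)&(P[:,2]<.13)]; print('stud',len(q),q.mean(0),q.max(0))
    q=P[m&(abs(P[:,2]-.105)<.002)]; print('pad',cv2.minAreaRect(q[:,:2].astype(np.float32)*1000))
E
```

```text
[ 0.54727198 -0.26949886  0.21100175] [0.99150392 0.12996388 0.00396777 0.00369049]
a -0.04 211 0.1049 0.107
a -0.032 425 0.1054 0.1128
a -0.024 374 0.1065 0.1283
a -0.016 536 0.1072 0.128
a -0.008 497 0.1055 0.1136
a 0.0 321 0.1056 0.1085
a 0.008 592 0.1442 0.1463
a 0.016 721 0.1434 0.1462
a 0.024 712 0.1427 0.1449
a 0.032 667 0.1419 0.1441
a 0.04 553 0.141 0.1436
nut 258 [ 0.57604159 -0.26402083  0.11341629] [ 0.56645931 -0.27254606  0.11002989] [ 0.58279728 -0.25628969  0.11898677]
stud 110 [ 0.57514452 -0.26426331  0.12640621] [ 0.57860108 -0.26055816  0.12834692]
pad ((572.8536376953125, -264.93603515625), (36.89216613769531, 44.142822265625), 14.876992225646973)
```

Cap a is now well open, at about 1.65 rad. Next I'll go over the tray to measure the sockets up close.

Call:
{"name": "apply_moves", "arguments": {"claw": [-1,-1,-1,-1], "travel": [[0.0315,-0.194,-0.0163],[0.0315,-0.194,-0.0163],[0.0315,-0.194,-0.0163],[0.0315,-0.194,-0.0163]], "turn": [[0,0,0],[0,0,0],[0,0,0],[0,0,0]]}}

```text
t: 5.93
tcp_pos: [0.5276, -0.1081, 0.2184]
tool_rot: [0.991, 0.13, -0.001, -0.001]
force: [-0.1, -0.8, 0.9]
finger_gap: 0.002
gripper_force: 0.0
```

Call:
{"name": "apply_moves", "arguments": {"claw": [0,0,0,0], "travel": [[0.0315,-0.194,-0.0163],[0.0315,-0.194,-0.0163],[0.0315,-0.194,-0.0163],[0.0315,-0.194,-0.0163]], "turn": [[0,0,0],[0,0,0],[0,0,0],[0,0,0]]}}

```text
t: 6.27
tcp_pos: [0.5119, 0.0485, 0.2316]
tool_rot: [0.991, 0.131, -0.001, -0.001]
force: [0.4, -0.7, -0.2]
finger_gap: 0.499
gripper_force: 0.0
```

Call:
{"name": "apply_moves", "arguments": {"claw": [0,0,0,0,0], "travel": [[0.0315,-0.194,-0.0163],[0.0315,-0.194,-0.0163],[0.0315,-0.194,-0.0163],[0.0315,-0.194,-0.0163],[0.0315,-0.194,-0.0163]], "turn": [[0,0,0],[0,0,0],[0,0,0],[0,0,0],[0,0,0]]}}

```text
t: 6.68
tcp_pos: [0.4962, 0.2076, 0.2451]
tool_rot: [0.991, 0.133, 0.0, -0.001]
force: [-0.8, 0.0, -0.0]
finger_gap: 0.497
gripper_force: 0.0
```

```bash
python3 - <<'E'
from h import *
s=snap('wrist','w5.png'); np.savez('/tmp/w5',**s); W=cloud(s);P=W.reshape(-1,3); st=manip.sense();print(st['tcp_pos'],st['tool_rot'],st['finger_gap'])
for c in ([.510,.156],[.529,.234],[.556,.299]):
    d=np.linalg.norm(P[:,:2]-c,axis=1)<.035
    q=P[d&(P[:,2]>.06)&(P[:,2]<.072)]; z=np.median(q[:,2]); t=q[abs(q[:,2]-z)<.003]
    hull=cv2.convexHull(t[:,:2].astype(np.float32)*1000)[:,0]; 
    m,_=cv2.minEnclosingCircle(hull)
    # width by direction: fit flats
    cc=t[:,:2].mean(0); th=np.radians(np.arange(0,60,1)); 
    def wid(a):
        return sum(np.ptp(np.r_[np.percentile((t[:,:2])@[np.cos(a+k*np.pi/3),np.sin(a+k*np.pi/3)],[3,97])]) for k in range(3))
    w=[wid(a) for a in th]; a=np.degrees(th[int(np.argmin(w))])
    sl=P[d&(P[:,2]>.024)&(P[:,2]<.034)]
    print(len(t),z.round(4),cc.round(4),m,'flatdir',a,min(w)/3,max(w)/3,'sleeve',sl.mean(0).round(4),cv2.minEnclosingCircle(sl[:,:2].astype(np.float32)*1000))
E
```

```text
[0.49654564 0.20487166 0.2447391 ] [ 9.91103331e-01  1.33094314e-01 -2.05732935e-04 -2.19600966e-04] 0.49837908845686624
279 0.0652 [0.5123 0.1553] (511.8041076660156, 155.29251098632812) flatdir 46.0 0.016218717603285495 0.016497195345629878 sleeve [0.5152 0.1591 0.0296] ((512.1527099609375, 155.70228576660156), 17.49134635925293)
316 0.0655 [0.5319 0.2334] (531.9024658203125, 233.51483154296875) flatdir 0.0 0.01635019140105309 0.016801093203186086 sleeve [0.5345 0.2329 0.0297] ((531.8594970703125, 233.22528076171875), 17.684038162231445)
352 0.0655 [0.5593 0.2989] (559.1998291015625, 299.3428039550781) flatdir 58.00000000000001 0.01650702229874966 0.01689298168920299 sleeve [0.5604 0.2945 0.0297] ((559.232666015625, 299.13055419921875), 17.921062469482422)
```

View pics/w5.png

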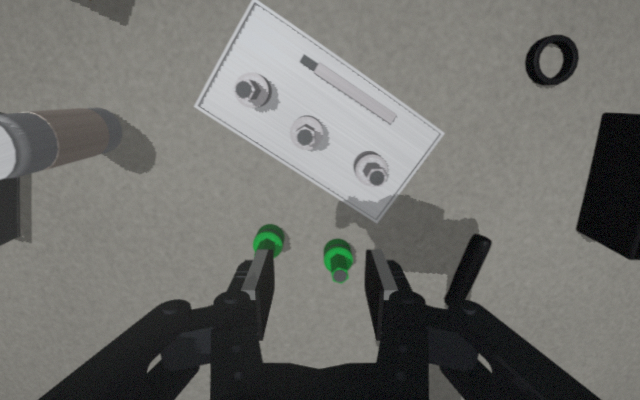

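The three steel sockets show tops at (376,177), (305,137) and (244,90), standing 0.065 high as they should. The bar is at (350,90), and the green look-alikes at (268,240) and (338,262) are well away. I'll start with the right-hand one.

Call:
{"name": "apply_moves", "arguments": {"claw": [0,0,0,0,0], "travel": [[0.0024,0.0647,0.1871],[0.0024,0.0647,0.1871],[0.0024,0.0647,0.1871],[0.0024,0.0647,0.1871],[0.0024,0.0647,0.1871]], "turn": [[0,0,0],[0,0,0],[0,0,0],[0,0,0],[0,0,0]]}}

```text
t: 7.15
tcp_pos: [0.5088, 0.1491, 0.0894]
tool_rot: [0.992, 0.129, -0.007, 0.0]
force: [-1.0, 0.0, -0.5]
finger_gap: 0.502
gripper_force: 0.0
```

```bash
cat > hexfit.py <<'E'
from h import *
import sys
from scipy.optimize import differential_evolution as DE
def fit(s,c0,ztop=.065,tol=.004,plot=False):
    W=cloud(s); R,t=s['R'],s['t']; cam=-R.T@t
    d=W-cam; P=cam+d*((ztop-cam[2])/d[...,2])[...,None]   # ray hits at plane ztop
    sel=(np.linalg.norm(P[...,:2]-c0,axis=-1)<.02)
    q=P[sel][:,:2]*1000; lab=(abs(W[sel][:,2]-ztop)<tol)
    k=np.radians(np.arange(3)*60)
    def f(p):
        a=k+np.radians(p[2]); n=np.stack([np.cos(a),np.sin(a)])
        sd=np.abs((q-p[:2])@n).max(1)-p[3]/2
        prob=1/(1+np.exp(sd/.25)); return np.mean((prob-lab)**2)
    c=np.array(c0)*1000
    r=DE(f,[(c[0]-8,c[0]+8),(c[1]-8,c[1]+8),(-30,30),(17,19)],seed=1,tol=1e-8)
    return r.x,r.fun,lab.sum()
if __name__=='__main__':
    s=snap('wrist',sys.argv[3]); np.savez('/tmp/last',**s); st=manip.sense()
    o=st['tool_rot']; M=Ro.from_quat(o).as_matrix(); psi=np.degrees(np.arctan2(M[1,0],M[0,0]))
    print(st['tcp_pos'],psi,st['finger_gap'])
    x,e,n=fit(s,[float(sys.argv[1]),float(sys.argv[2])],float(sys.argv[4]) if len(sys.argv)>4 else .065); print(x,e,n)
    w=(x[2]+30-psi+30)%60-30   # world yaw change to align
    ex=M[:2,0];ty=M[:2,1]; d=x[:2]/1000-st['tcp_pos'][:2]
    print('yaw chg',w,'turn z units',-w/180,'dx,dy units',d@ex/.8,d@ty/.8)
E
python3 hexfit.py .512 .1555 h1.png; python3 -c "
from hexfit import *
s=dict(np.load('/tmp/w5.npz'))
for c in ([.512,.1555],[.532,.2335],[.559,.299]): print(fit(s,c))"
```

```text
[0.51031975 0.15033727 0.09226486] 14.789474740108188 0.5004843135097634
[512.68749815 154.77329877  17.37322492  18.89992469] 0.008565021428559515 977
yaw chg -27.416249821572784 turn z units 0.1523124990087377 dx,dy units 0.0042769303048761035 -0.004605869551895549
(array([512.22485703, 155.43405094,  19.03804683,  18.27048579]), np.float64(0.011045946735073553), np.int64(285))
(array([531.81442953, 233.34097627, -13.42390096,  18.25994656]), np.float64(0.0043942176839163434), np.int64(318))
(array([559.29540391, 298.8365213 ,  13.98689895,  18.44300593]), np.float64(0.00550623971194436), np.int64(358))
```

Call:
{"name": "apply_moves", "arguments": {"claw": [0,0,0,0,0], "travel": [[0.0043,-0.0046,0],[0.0043,-0.0046,0],[0.0043,-0.0046,0],[0.0043,-0.0046,0],[0.0043,-0.0046,0]], "turn": [[0,0,0.1523],[0,0,0.1523],[0,0,0.1523],[0,0,0.1523],[0,0,0.1523]]}}

```text
t: 7.62
tcp_pos: [0.5165, 0.1571, 0.0979]
tool_rot: [0.994, -0.109, 0.002, -0.0]
force: [1.0, -0.9, 0.6]
finger_gap: 0.497
gripper_force: 0.0
```

```bash
python3 hexfit.py .5125 .155 h2.png
```

```text
[0.51641788 0.15711987 0.09767667] -12.311402351283759 0.5001834965196067
[512.57741022 154.51261559  16.43301069  18.83236451] 0.01275681223045227 857
yaw chg -1.2555869623613347 turn z units 0.006975483124229637 dx,dy units -0.003995248959084831 0.004207707931688607
```

Call:
{"name": "apply_moves", "arguments": {"claw": [0,0,0,0,0], "travel": [[-0.004,0.0042,0],[-0.004,0.0042,0.04],[-0.004,0.0042,0.077],[-0.004,0.0042,0.077],[-0.004,0.0042,0.077]], "turn": [[0,0,0.005],[0,0,0.005],[0,0,0.005],[0,0,0.005],[0,0,0.005]]}}

```text
t: 8.08
tcp_pos: [0.5101, 0.1541, 0.0334]
tool_rot: [0.993, -0.116, -0.002, 0.0]
force: [-0.2, 0.4, 0.3]
finger_gap: 0.503
gripper_force: 0.0
```

Call:
{"name": "apply_moves", "arguments": {"claw": [-1,-1,-1,-1,-1], "travel": [[0,0,0],[0,0,0],[0,0,0],[0,0,0],[0,0,0]], "turn": [[0,0,0],[0,0,0],[0,0,0],[0,0,0],[0,0,0]], "newtons": 60}}

```text
t: 8.5
tcp_pos: [0.5126, 0.1544, 0.0356]
tool_rot: [0.993, -0.116, 0.002, -0.0]
force: [-1.1, -0.3, 7.4]
finger_gap: 0.198
gripper_force: 59.2
```

```bash
python3 -c "
from hexfit import *
st=manip.sense();print(st['tcp_pos'],st['tool_rot'],st['finger_gap'],st['gripper_force'],st['force'])"
```

```text
[0.51260571 0.15440457 0.0356367 ] [ 9.93242866e-01 -1.16041801e-01  1.67345763e-03 -3.31359260e-04] 0.1980917959660268 59.185685897246 [-1.12155012 -0.27744154  7.43411347]
```

Call:
{"name": "apply_moves", "arguments": {"claw": [-1,-1,-1,-1,-1], "travel": [[0,0,-0.03],[0,0,-0.08],[0,0,-0.13],[0,0,-0.18],[0,0,-0.225]], "turn": [[0,0,0],[0,0,0],[0,0,0],[0,0,0],[0,0,0]]}}

```text
t: 8.92
tcp_pos: [0.5111, 0.1543, 0.2166]
tool_rot: [0.993, -0.116, 0.001, -0.0]
force: [1.5, -0.1, -2.0]
finger_gap: 0.198
gripper_force: 59.0
```

Call:
{"name": "apply_moves", "arguments": {"claw": [-1,-1,-1,-1], "travel": [[0.0655,0.1636,0],[0.0655,0.1636,0],[0.0655,0.1636,0],[0.0655,0.1636,0]], "turn": [[0,0,0],[0,0,0],[0,0,0],[0,0,0]]}}

```text
t: 9.25
tcp_pos: [0.5332, 0.0105, 0.215]
tool_rot: [0.993, -0.117, 0.002, 0.001]
force: [-0.1, -0.1, -1.1]
finger_gap: 0.196
gripper_force: 59.0
```

Call:
{"name": "apply_moves", "arguments": {"claw": [-1,-1,-1,-1], "travel": [[0.0655,0.1636,0],[0.0655,0.1636,0],[0.0655,0.1636,0],[0.0655,0.1636,0]], "turn": [[0,0,0],[0,0,0],[0,0,0],[0,0,0]]}}

```text
t: 9.58
tcp_pos: [0.5541, -0.1301, 0.2145]
tool_rot: [0.993, -0.118, 0.002, 0.002]
force: [0.4, -0.5, -1.3]
finger_gap: 0.198
gripper_force: 59.2
```

Call:
{"name": "apply_moves", "arguments": {"claw": [-1,-1,-1,-1,-1], "travel": [[0.0655,0.1636,0],[0.0655,0.1636,0],[0.0655,0.1636,0],[0.0655,0.1636,0],[0.0655,0.1636,0]], "turn": [[0,0,-0.1567],[0,0,-0.1567],[0,0,-0.1567],[0,0,-0.1567],[0,0,-0.1567]]}}

```text
t: 10.0
tcp_pos: [0.5742, -0.2689, 0.214]
tool_rot: [0.992, 0.129, 0.001, 0.001]
force: [0.9, 0.3, -1.5]
finger_gap: 0.196
gripper_force: 59.3
```

```bash
cat > look.py <<'E'
from h import *
import sys
s=snap('wrist',sys.argv[1]); np.savez('/tmp/last',**s); W=cloud(s);P=W.reshape(-1,3); st=manip.sense(); tc=st['tcp_pos']
M=Ro.from_quat(st['tool_rot']).as_matrix(); print(tc,np.degrees(np.arctan2(M[1,0],M[0,0])),M[:2,2],st['finger_gap'],st['gripper_force'])
m=np.linalg.norm(P[:,:2]-[.575,-.264],axis=1)<.028
q=P[m&(P[:,2]>.11)&(P[:,2]<.118)]; print('nut',len(q),q.mean(0).round(4),q.min(0).round(4),q.max(0).round(4))
q=P[m&(P[:,2]>.121)&(P[:,2]<.13)]; print('stud',len(q),q.mean(0).round(4),q.min(0).round(4),q.max(0).round(4))
m=(np.linalg.norm(P[:,:2]-tc[:2],axis=1)<.03)
for lo in np.arange(tc[2]-.04,tc[2]+.04,.005):
    q=P[m&(P[:,2]>lo)&(P[:,2]<lo+.005)]
    if len(q)>20: c,r=cv2.minEnclosingCircle(((q[:,:2]-tc[:2])@M[:2,:2]*1000).astype(np.float32)); print('rel z',round(lo-tc[2],3),len(q),'tool xy circ',np.round(c,1),round(r,1))
E
python3 look.py w6.png
```

```text
[ 0.57343115 -0.26580671  0.21364584] 14.640307191401313 [-4.23364377e-05  3.59199407e-04] 0.19811787301466208 59.293237030506134
nut 214 [ 0.577  -0.2639  0.1135] [ 0.5677 -0.2721  0.1103] [ 0.583  -0.2562  0.1174]
stud 109 [ 0.5754 -0.2642  0.126 ] [ 0.5709 -0.2683  0.1211] [ 0.5786 -0.2605  0.1282]
rel z -0.035 83 tool xy circ [5.4 3.5] 16.6
rel z -0.03 163 tool xy circ [5.3 3.8] 16.7
rel z -0.025 187 tool xy circ [5.6 3.2] 16.5
rel z -0.02 181 tool xy circ [4.3 3.2] 16.9
rel z -0.015 240 tool xy circ [2.5 2.8] 17.5
rel z -0.01 949 tool xy circ [5.  3.5] 16.8
rel z -0.005 305 tool xy circ [8.5 3.1] 14.9
rel z 0.0 222 tool xy circ [9.5 1.4] 15.9
rel z 0.005 410 tool xy circ [7.9 2.5] 20.8
rel z 0.01 555 tool xy circ [7.5 2.5] 21.9
rel z 0.015 569 tool xy circ [7.9 2.5] 22.0
rel z 0.02 637 tool xy circ [7.9 2.5] 22.0
rel z 0.025 1297 tool xy circ [7.7 2.5] 22.0
rel z 0.03 1242 tool xy circ [8.2 2.5] 21.9
rel z 0.035 841 tool xy circ [8.9 5. ] 22.6
rel z 0.04 678 tool xy circ [8.  0.8] 28.1
```

```bash
cat > cyl.py <<'E'
from h import *
from scipy.optimize import least_squares
def cyl(s,st):
    W=cloud(s);P=W.reshape(-1,3);tc=st['tcp_pos'];M=Ro.from_quat(st['tool_rot']).as_matrix()
    L=(P-tc)@M*1000   # tool frame, z down
    q=L[(L[:,2]>11)&(L[:,2]<29)&(np.hypot(L[:,0],L[:,1]-2)<24)]
    r=least_squares(lambda p:np.hypot(q[:,0]-p[0]-p[2]*(q[:,2]-20),q[:,1]-p[1]-p[3]*(q[:,2]-20))-17.5,[0,0,0,0],loss='soft_l1',f_scale=.5)
    print('sleeve n',len(q),'axis at tool xy',r.x[:2].round(2),'tilt',r.x[2:].round(3),'res',np.abs(r.fun).mean().round(2))
    top=L[(abs(L[:,2]-6)<1.5)&(np.hypot(L[:,0],L[:,1]-2)<24)]; print('ring y',np.percentile(top[:,1],[1,99]),'x max',np.percentile(top[:,0],99))
    f=L[(L[:,2]<-8)&(L[:,2]>-34)&(abs(L[:,0]-4)<14)&(abs(L[:,1])<40)]; print('fingers y',np.percentile(f[:,1],[.5,99.5]),'mid',np.percentile(f[:,1],[.5,99.5]).mean())
    for n,lo,hi in (('nut',.111,.118),('stud',.122,.13),('pad',.103,.107)):
        m=(np.linalg.norm(P[:,:2]-[.575,-.264],axis=1)<.035)&(P[:,2]>lo)&(P[:,2]<hi)
        if m.sum()>20: print(n,m.sum(),'tool xy mean',L[m].mean(0).round(2),'y rng',np.percentile(L[m][:,1],[1,99]).round(2),'x rng',np.percentile(L[m][:,0],[1,99]).round(2))
if __name__=='__main__':
    import sys; s=snap('wrist',sys.argv[1]); np.savez('/tmp/last',**s); st=manip.sense(); M=Ro.from_quat(st['tool_rot']).as_matrix()
    print(st['tcp_pos'],np.degrees(np.arctan2(M[1,0],M[0,0])),st['force'],st['finger_gap']); cyl(s,st)
E
python3 -c "
from cyl import *
cyl(dict(np.load('/tmp/last.npz')),manip.sense())"
```

```text
sleeve n 691 axis at tool xy [-0.31  3.11] tilt [-0.011  0.009] res 0.14
ring y [-11.44678503  17.69531801] x max 17.303558199804456
fingers y [-19.00658592  24.12982791] mid 2.5616209980013895
nut 206 tool xy mean [  3.78  -0.89 100.08] y rng [-7.83  5.92] x rng [-4.46  9.51]
stud 103 tool xy mean [ 2.16 -1.03 87.35] y rng [-4.45  2.83] x rng [-1.98  5.32]
pad 1607 tool xy mean [  2.96  -2.08 108.34] y rng [-22.62  20.54] x rng [-17.55  16.88]
```

Call:
{"name": "apply_moves", "arguments": {"claw": [-1,-1,-1,-1], "travel": [[0.0031,-0.0051,0.03],[0.0031,-0.0051,0.061],[0.0031,-0.0051,0.061],[0.0031,-0.0051,0.061]], "turn": [[0,0,0],[0,0,0],[0,0,0],[0,0,0]]}}

```text
t: 10.38
tcp_pos: [0.5737, -0.2568, 0.1639]
tool_rot: [0.992, 0.13, -0.002, -0.002]
force: [1.1, 0.1, -1.4]
finger_gap: 0.2
gripper_force: 59.2
```

```bash
python3 cyl.py w7.png
```

```text
[ 0.57502075 -0.25798871  0.16540616] 14.900405773518676 [ 0.04148198 -0.62846602 -1.58857733] 0.19504219130614783
sleeve n 757 axis at tool xy [-1.26 -1.63] tilt [-0.013  0.003] res 0.52
ring y [-15.56556573  12.64288799] x max 15.743759877862246
fingers y [-23.50483246  19.65068906] mid -1.9270717012594911
pad 1041 tool xy mean [-0.41 15.42 60.14] y rng [-15.07  27.72] x rng [-21.6    9.85]
```

View pics/w7.png

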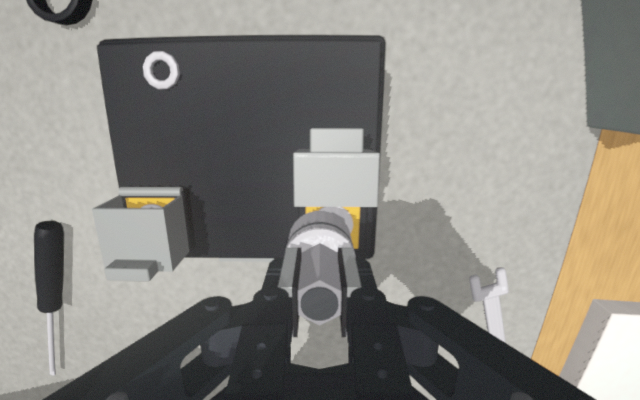

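The picture shows the held socket (320,235) above the pad but off to its left, at (340,225). The earlier offset came from reading the state after the picture while the arm was still settling, so I'll settle first and then sense.

Call:
{"name": "apply_moves", "arguments": {"claw": [-1,-1,-1], "travel": [[0,0,0],[0,0,0],[0,0,0]], "turn": [[0,0,0],[0,0,0],[0,0,0]]}}

```text
t: 10.68
tcp_pos: [0.5759, -0.2597, 0.1666]
tool_rot: [0.992, 0.129, 0.001, 0.001]
force: [-0.2, -0.1, -1.4]
finger_gap: 0.199
gripper_force: 59.3
```

```bash
sed -i "s/s=snap('wrist',sys.argv\[1\]); np.savez('\/tmp\/last',\*\*s); st=manip.sense()/st=manip.sense(); s=snap('wrist',sys.argv[1]); np.savez('\/tmp\/last',**s)/" cyl.py; sed -i "s/s=snap('wrist',sys.argv\[3\]); np.savez('\/tmp\/last',\*\*s); st=manip.sense()/st=manip.sense(); s=snap('wrist',sys.argv[3]); np.savez('\/tmp\/last',**s)/" hexfit.py; grep -c "st=manip.sense(); s=snap" cyl.py hexfit.py
cat > to.py <<'E'
from h import *
import sys
st=manip.sense(); M=Ro.from_quat(st['tool_rot']).as_matrix(); a=[float(x) for x in sys.argv[1:]]
psi=np.degrees(np.arctan2(M[1,0],M[0,0])); z=[0,0,-1]
C=Ro.from_euler('z',psi,degrees=True).as_matrix()@np.diag([1,-1,-1.])
print('tcp',st['tcp_pos'].round(4),'psi',psi.round(2),'tilt',M[:2,2].round(4),'F',st['force'].round(1),'gap',round(st['finger_gap'],3),st['gripper_force'])
print('travel',(C.T@(np.array(a[:3])-st['tcp_pos'])/.8).round(4),'turn z',round(-(a[3]-psi)/180,4))
E
python3 cyl.py w8.png; python3 to.py .5754 -.2638 .165 14.9
```

```text
cyl.py:1
hexfit.py:1
[ 0.57589259 -0.25966493  0.16662773] 14.87284685344173 [-0.23800013 -0.08240967 -1.3929303 ] 0.19876677083508051
sleeve n 770 axis at tool xy [-0.23 -0.17] tilt [-0.004  0.005] res 0.71
ring y [-14.35884978  14.41771899] x max 17.17445763973724
fingers y [-22.17013173  20.97704737] mid -0.5965421767491659
pad 821 tool xy mean [ 0.95 11.61 61.52] y rng [-17.54  25.92] x rng [-20.77   9.41]
tcp [ 0.5757 -0.2596  0.1663] psi 14.87 tilt [ 0.0018 -0.0012] F [ 0.1  0.1 -1.3] gap 0.198 59.28782363422215
travel [-0.0017  0.0049  0.0017] turn z -0.0002
```

Call:
{"name": "apply_moves", "arguments": {"claw": [-1,-1,-1], "travel": [[-0.0008,0.0051,0],[-0.0008,0.0051,0],[-0.0008,0.0051,0]], "turn": [[0,0,0],[0,0,0],[0,0,0]]}}

```text
t: 10.98
tcp_pos: [0.5757, -0.264, 0.1653]
tool_rot: [0.992, 0.129, 0.0, 0.0]
force: [-0.8, 0.5, -1.5]
finger_gap: 0.2
gripper_force: 59.3
```

Call:
{"name": "apply_moves", "arguments": {"claw": [-1,-1,-1,-1,-1], "travel": [[0,0,0.008],[0,0,0.016],[0,0,0.024],[0,0,0.03],[0,0,0.0363]], "turn": [[0,0,0],[0,0,0],[0,0,0],[0,0,0],[0,0,0]]}}

```text
t: 11.4
tcp_pos: [0.5769, -0.2645, 0.1433]
tool_rot: [0.992, 0.13, 0.001, 0.002]
force: [-10.6, 8.1, 62.7]
finger_gap: 0.196
gripper_force: 68.8
```

Call:
{"name": "apply_moves", "arguments": {"claw": [-1,-1], "travel": [[0,0,0],[0,0,0]], "turn": [[0,0,0],[0,0,0]]}}

```text
t: 11.57
tcp_pos: [0.5767, -0.2644, 0.1435]
tool_rot: [0.992, 0.13, 0.002, 0.002]
force: [-7.6, 3.5, 35.4]
finger_gap: 0.199
gripper_force: 65.1
```

Call:
{"name": "apply_moves", "arguments": {"claw": [-1,-1,-1,-1,-1], "travel": [[-0.0015,-0.001,0],[-0.0015,-0.001,0],[-0.003,0,0],[0,0.001,0],[-0.0015,-0.001,0]], "turn": [[0,0,0.02],[0,0,0.02],[0,0,-0.02],[0,0,-0.02],[0,0,0]]}}

```text
t: 11.98
tcp_pos: [0.5764, -0.2644, 0.1435]
tool_rot: [0.992, 0.13, 0.003, 0.003]
force: [-4.0, 2.3, 32.1]
finger_gap: 0.198
gripper_force: 64.6
```

```bash
python3 to.py .5126 .1544 .23 -13.33; python3 cyl.py w9.png
```

```text
tcp [ 0.5764 -0.2644  0.1435] psi 14.92 tilt [ 0.0059 -0.005 ] F [-4.   2.3 32.1] gap 0.198 64.6489845123142
travel [ 0.0577 -0.5264 -0.1082] turn z 0.1569
[ 0.57637931 -0.26440141  0.14347585] 14.917636362448238 [-4.00689855  2.28481538 32.11322708] 0.19809561894087216
sleeve n 436 axis at tool xy [-1.41 -0.55] tilt [-0.042 -0.004] res 0.13
ring y [-14.54586064  13.40379699] x max 16.434219544171608
fingers y [-22.13911103  20.98620472] mid -0.5764531586903576
nut 64 tool xy mean [ 8.98 -2.1  28.48] y rng [-17.26  16.26] x rng [ 1.9  12.51]
stud 209 tool xy mean [13.04 -1.01 17.07] y rng [-16.38  15.14] x rng [ 5.72 16.51]
pad 445 tool xy mean [ 0.66 -2.25 38.68] y rng [-22.61  21.07] x rng [-13.15   8.36]
```

It sits 6 mm proud and won't drop with a wiggle, so this socket does not fit. I'm putting it back where it came from.

Call:
{"name": "apply_moves", "arguments": {"claw": [-1,-1,-1,-1], "travel": [[0,0,-0.045],[0,0,-0.09],[0,0,-0.11],[0.0192,-0.1755,-0.11]], "turn": [[0,0,0],[0,0,0],[0,0,0],[0,0,0]]}}

```text
t: 12.37
tcp_pos: [0.5731, -0.2306, 0.2291]
tool_rot: [0.992, 0.127, 0.006, 0.007]
force: [1.6, 0.3, -0.7]
finger_gap: 0.196
gripper_force: 60.5
```

```bash
python3 to.py .5126 .1544 .22 -13.33; python3 cyl.py w10.png
```

```text
tcp [ 0.5731 -0.2306  0.2291] psi 14.56 tilt [ 0.014  -0.0127] F [ 1.6  0.3 -0.7] gap 0.196 60.54111518897116
travel [ 0.0478 -0.4848  0.0114] turn z 0.1549
[ 0.57309031 -0.23061555  0.22912328] 14.560941055063594 [ 1.57232106  0.3450541  -0.66279087] 0.1961155164737939
sleeve n 665 axis at tool xy [-1.11 -0.51] tilt [-0.029  0.003] res 0.15
ring y [-14.59331455  13.50247352] x max 16.67896972994167
fingers y [-22.18458739  20.98985853] mid -0.597364434146975
nut 199 tool xy mean [ -5.27  29.5  115.93] y rng [10.25 38.51] x rng [-15.14  18.83]
stud 97 tool xy mean [ -5.87  29.95 103.01] y rng [10.46 34.99] x rng [-11.5   19.49]
pad 1552 tool xy mean [ -9.63  31.1  124.26] y rng [ 9.35 51.76] x rng [-28.46   6.9 ]
```

Call:
{"name": "apply_moves", "arguments": {"claw": [-1,-1,-1,-1,-1], "travel": [[0.0239,-0.2424,0.0057],[0.0239,-0.2424,0.0057],[0.0239,-0.2424,0.0057],[0.0239,-0.2424,0.0057],[0.0239,-0.2424,0.0057]], "turn": [[0,0,0],[0,0,0],[0,0,0],[0,0,0],[0,0,0]]}}

```text
t: 12.83
tcp_pos: [0.5344, -0.0259, 0.2184]
tool_rot: [0.992, 0.13, -0.002, -0.001]
force: [0.3, -0.1, -1.0]
finger_gap: 0.199
gripper_force: 60.6
```

Call:
{"name": "apply_moves", "arguments": {"claw": [-1,-1,-1,-1,-1], "travel": [[0.0239,-0.2424,0.0057],[0.0239,-0.2424,0.0057],[0.0239,-0.2424,0.0057],[0.0239,-0.2424,0.0057],[0.0239,-0.2424,0.0057]], "turn": [[0,0,0.1549],[0,0,0.1549],[0,0,0.1549],[0,0,0.1549],[0,0,0.1549]]}}

```text
t: 13.25
tcp_pos: [0.505, 0.162, 0.2142]
tool_rot: [0.993, -0.116, -0.001, 0.0]
force: [1.3, -0.3, -0.8]
finger_gap: 0.196
gripper_force: 60.6
```

Call:
{"name": "apply_moves", "arguments": {"claw": [-1,-1], "travel": [[0,0,0],[0,0,0]], "turn": [[0,0,0],[0,0,0]]}}

```text
t: 13.42
tcp_pos: [0.5043, 0.1629, 0.2141]
tool_rot: [0.994, -0.111, -0.001, 0.0]
force: [0.9, -0.5, -1.5]
finger_gap: 0.197
gripper_force: 60.6
```

```bash
python3 to.py .5126 .1544 .0385 -13.33; python3 cyl.py w11.png
```

```text
tcp [0.5043 0.1629 0.2141] psi -12.7 tilt [-0.0019 -0.0003] F [ 0.9 -0.5 -1.5] gap 0.197 60.616089357063174
travel [0.0125 0.0081 0.2195] turn z 0.0035
[0.50430725 0.16294219 0.21408327] -12.695216338132626 [ 0.87721223 -0.49482511 -1.52836579] 0.1970851421764703
sleeve n 679 axis at tool xy [-1.49 -0.86] tilt [-0.028 -0.007] res 0.15
ring y [-14.66984719  13.02779447] x max 16.279152710906143
fingers y [-22.50280527  20.53303751] mid -0.9848838758407705
```

Call:
{"name": "apply_moves", "arguments": {"claw": [-1,-1,-1,-1,-1], "travel": [[0.0125,0.0081,0.05],[0.0125,0.0081,0.1],[0.0125,0.0081,0.15],[0.0125,0.0081,0.19],[0.0125,0.0081,0.212]], "turn": [[0,0,0.0035],[0,0,0.0035],[0,0,0.0035],[0,0,0.0035],[0,0,0.0035]]}}

```text
t: 13.88
tcp_pos: [0.5123, 0.1499, 0.0415]
tool_rot: [0.993, -0.12, -0.003, 0.001]
force: [0.2, 0.5, -1.2]
finger_gap: 0.194
gripper_force: 60.6
```

Call:
{"name": "apply_moves", "arguments": {"claw": [-1,-1,-1], "travel": [[0,0,0.0035],[0,0,0.0065],[0,0,0.0085]], "turn": [[0,0,0],[0,0,0],[0,0,0]]}}

```text
t: 14.13
tcp_pos: [0.5152, 0.1512, 0.0391]
tool_rot: [0.993, -0.119, 0.001, -0.0]
force: [-0.7, -0.3, -2.3]
finger_gap: 0.196
gripper_force: 60.6
```

```bash
python3 to.py .5126 .1544 .0356 -13.33
```

```text
tcp [0.5152 0.1512 0.0391] psi -13.72 tilt [0.0016 0.    ] F [-0.7 -0.3 -2.3] gap 0.196 60.61411879956722
travel [-0.0041 -0.0031  0.0043] turn z -0.0022
```

Call:
{"name": "apply_moves", "arguments": {"claw": [-1,-1,-1,-1], "travel": [[0,0,0.003],[0,0,0.0045],[0,0,0.006],[0,0,0.006]], "turn": [[0,0,0],[0,0,0],[0,0,0],[0,0,0]]}}

```text
t: 14.47
tcp_pos: [0.515, 0.1521, 0.0354]
tool_rot: [0.993, -0.119, 0.001, -0.0]
force: [-0.5, -0.8, 3.6]
finger_gap: 0.196
gripper_force: 61.4
```

Call:
{"name": "apply_moves", "arguments": {"claw": [-0.3,0,0,0,0], "travel": [[0,0,0],[0,0,0],[0,0,0],[0,0,-0.03],[0,0,-0.08]], "turn": [[0,0,0],[0,0,0],[0,0,0],[0,0,0],[0,0,0]]}}

```text
t: 14.88
tcp_pos: [0.511, 0.1518, 0.0951]
tool_rot: [0.993, -0.119, -0.005, 0.001]
force: [-0.6, 0.5, -0.6]
finger_gap: 0.499
gripper_force: 0.0
```

```bash
python3 to.py .532 .2335 .095 16.6; python3 hexfit.py .515 .152 h3.png
```

```text
tcp [0.511  0.1518 0.0951] psi -13.65 tilt [-0.0094 -0.0007] F [-0.6  0.5 -0.6] gap 0.499 0.0
travel [ 1.400e-03 -1.054e-01  1.000e-04] turn z -0.1681
[0.5109933  0.15181137 0.0950627 ] -13.652880574125103 0.4988911890085594
[514.20433752 153.31859308  17.0256687   18.8327823 ] 0.009397925800951577 905
yaw chg 0.6785492734314005 turn z units -0.0037697181857300026 dx,dy units 0.003455541555167798 -0.002778112178111531
```

Call:
{"name": "apply_moves", "arguments": {"claw": [0,0,0,0,0], "travel": [[0.0014,-0.1054,0],[0.0014,-0.1054,0],[0.0014,-0.1054,0],[0.0014,-0.1054,0],[0.0014,-0.1054,0]], "turn": [[0,0,-0.168],[0,0,-0.168],[0,0,-0.168],[0,0,-0.168],[0,0,-0.168]]}}

```text
t: 15.35
tcp_pos: [0.535, 0.235, 0.0978]
tool_rot: [0.989, 0.148, 0.0, -0.0]
force: [-0.3, -0.5, 0.6]
finger_gap: 0.5
gripper_force: 0.0
```

Call:
{"name": "apply_moves", "arguments": {"claw": [0,0,0], "travel": [[0,0,0],[0,0,0],[0,0,0]], "turn": [[0,0,0],[0,0,0],[0,0,0]]}}

```text
t: 15.6
tcp_pos: [0.535, 0.2337, 0.0977]
tool_rot: [0.99, 0.144, 0.0, -0.0]
force: [-0.0, -1.2, -0.4]
finger_gap: 0.498
gripper_force: 0.0
```

```bash
python3 hexfit.py .532 .2335 h4.png; python3 to.py .532 .2335 .0358 16.6
```

```text
[0.53497275 0.2336806  0.09772766] 16.536696810896093 0.49781011863514657
[532.30439384 233.53897218 -12.28208453  18.80482219] 0.011809038979363973 855
yaw chg 1.1812186614344675 turn z units -0.006562325896858153 dx,dy units -0.0032478717447059083 -0.0007796476211893913
tcp [0.535  0.2336 0.0977] psi 16.54 tilt [0. 0.] F [0.1 0.7 0.6] gap 0.496 0.0
travel [-0.0036 -0.0009  0.0774] turn z -0.0003
```

Call:
{"name": "apply_moves", "arguments": {"claw": [0,0,0,0,0], "travel": [[-0.0033,-0.0008,0],[-0.0033,-0.0008,0.04],[-0.0033,-0.0008,0.077],[-0.0033,-0.0008,0.077],[-0.0033,-0.0008,0.077]], "turn": [[0,0,-0.005],[0,0,-0.005],[0,0,-0.005],[0,0,-0.005],[0,0,-0.005]]}}

```text
t: 16.07
tcp_pos: [0.5308, 0.2332, 0.035]
tool_rot: [0.988, 0.152, -0.002, 0.0]
force: [-0.7, 0.1, 0.5]
finger_gap: 0.5
gripper_force: 0.0
```

Call:
{"name": "apply_moves", "arguments": {"claw": [-1,-1,-1,-1,-1], "travel": [[0,0,0],[0,0,0],[0,0,0],[0,0,0],[0,0,0]], "turn": [[0,0,0],[0,0,0],[0,0,0],[0,0,0],[0,0,0]], "newtons": 60}}

```text
t: 16.48
tcp_pos: [0.5336, 0.234, 0.038]
tool_rot: [0.988, 0.152, 0.002, -0.0]
force: [0.5, -0.7, 6.8]
finger_gap: 0.196
gripper_force: 59.3
```

```bash
python3 to.py .5764 -.2644 .22 14.9
```

```text
tcp [0.5336 0.234  0.038 ] psi 17.5 tilt [0.0036 0.0008] F [ 0.5 -0.7  6.8] gap 0.196 59.32636686600745
travel [-0.1364  0.6102 -0.2275] turn z 0.0144
```

Call:
{"name": "apply_moves", "arguments": {"claw": [-1,-1,-1,-1,-1], "travel": [[0,0,-0.03],[0,0,-0.08],[0,0,-0.13],[0,0,-0.18],[0,0,-0.225]], "turn": [[0,0,0],[0,0,0],[0,0,0],[0,0,0],[0,0,0]]}}

```text
t: 16.9
tcp_pos: [0.532, 0.2337, 0.2188]
tool_rot: [0.988, 0.152, 0.0, -0.0]
force: [0.4, 0.0, -1.7]
finger_gap: 0.198
gripper_force: 58.8
```

Call:
{"name": "apply_moves", "arguments": {"claw": [-1,-1,-1,-1,-1], "travel": [[-0.0455,0.2034,0],[-0.0455,0.2034,0],[-0.0455,0.2034,0],[-0.0455,0.2034,0],[-0.0569,0.2543,0]], "turn": [[0,0,0],[0,0,0],[0,0,0],[0,0,0],[0,0,0]]}}

```text
t: 17.32
tcp_pos: [0.5494, 0.0246, 0.2166]
tool_rot: [0.988, 0.153, 0.0, 0.0]
force: [0.7, 0.1, -0.8]
finger_gap: 0.198
gripper_force: 58.8
```

Call:
{"name": "apply_moves", "arguments": {"claw": [-1,-1,-1,-1,-1], "travel": [[-0.0569,0.2543,0],[-0.0569,0.2543,0],[-0.0569,0.2543,0],[-0.0569,0.2543,0],[-0.0569,0.2543,0]], "turn": [[0,0,0.0144],[0,0,0.0144],[0,0,0.0144],[0,0,0.0144],[0,0,0.0144]]}}

```text
t: 17.73
tcp_pos: [0.5671, -0.1833, 0.2163]
tool_rot: [0.992, 0.13, -0.0, -0.0]
force: [0.8, -1.1, -0.6]
finger_gap: 0.197
gripper_force: 58.8
```

```bash
python3 to.py .5764 -.2644 .17 14.9
```

```text
tcp [ 0.5671 -0.1833  0.2163] psi 14.89 tilt [-0.0002  0.0004] F [ 0.8 -1.1 -0.6] gap 0.197 58.81398749537766
travel [-0.0148  0.101   0.0579] turn z -0.0
```

Call:
{"name": "apply_moves", "arguments": {"claw": [-1,-1,-1,-1,-1], "travel": [[-0.0148,0.101,0],[-0.0148,0.101,0],[-0.0148,0.101,0.03],[-0.0148,0.101,0.0579],[-0.0148,0.101,0.0579]], "turn": [[0,0,0],[0,0,0],[0,0,0],[0,0,0],[0,0,0]]}}

```text
t: 18.15
tcp_pos: [0.5736, -0.2617, 0.1653]
tool_rot: [0.992, 0.129, -0.004, -0.003]
force: [0.1, 0.5, -1.9]
finger_gap: 0.196
gripper_force: 58.9
```

Call:
{"name": "apply_moves", "arguments": {"claw": [-1,-1,-1], "travel": [[0,0,0],[0,0,0],[0,0,0]], "turn": [[0,0,0],[0,0,0],[0,0,0]]}}

```text
t: 18.4
tcp_pos: [0.5781, -0.2625, 0.1716]
tool_rot: [0.991, 0.13, 0.001, 0.001]
force: [0.2, -0.0, 0.1]
finger_gap: 0.199
gripper_force: 58.9
```

```bash
python3 cyl.py w12.png;  python3 to.py .5764 -.2644 .14 14.9
```

```text
[ 0.57806934 -0.26251217  0.17155131] 14.963649867911297 [ 0.2253007  -0.0346863   0.12056583] 0.19945848917875414
sleeve n 885 axis at tool xy [-1.68 -0.15] tilt [0.07  0.025] res 1.58
ring y [-12.89908642  11.84965995] x max 14.74724237356093
fingers y [-22.09675077  20.91654808] mid -0.5901013443771088
pad 775 tool xy mean [ 1.28  2.79 66.4 ] y rng [-20.86  22.62] x rng [-16.71   7.78]
tcp [ 0.5781 -0.2625  0.1716] psi 14.96 tilt [ 0.0026 -0.0018] F [ 0.1  0.3 -2.3] gap 0.197 58.940406488254666
travel [-0.0027  0.0017  0.0396] turn z 0.0004
```

Call:
{"name": "apply_moves", "arguments": {"claw": [-1,-1,-1,-1], "travel": [[-0.0027,0.0018,0],[-0.0027,0.0018,0.006],[-0.0027,0.0018,0.012],[-0.0027,0.0018,0.018]], "turn": [[0,0,0],[0,0,0],[0,0,0],[0,0,0]]}}

```text
t: 18.78
tcp_pos: [0.5754, -0.2645, 0.1552]
tool_rot: [0.992, 0.13, 0.0, 0.0]
force: [0.6, -0.5, -0.9]
finger_gap: 0.196
gripper_force: 58.9
```

Call:
{"name": "apply_moves", "arguments": {"claw": [-1,-1,-1,-1,-1], "travel": [[0,0,0.006],[0,0,0.01],[0,0,0.014],[0,0,0.018],[0,0,0.0225]], "turn": [[0,0,0],[0,0,0],[0,0,0],[0,0,0],[0,0,0]]}}

```text
t: 19.2
tcp_pos: [0.5759, -0.2647, 0.1398]
tool_rot: [0.992, 0.13, 0.0, 0.0]
force: [-6.3, 4.8, 32.5]
finger_gap: 0.195
gripper_force: 63.4
```

Call:
{"name": "apply_moves", "arguments": {"claw": [-1,-1,-1], "travel": [[0,0,0],[0,0,0],[0,0,0]], "turn": [[0,0,0],[0,0,0],[0,0,0]]}}

```text
t: 19.45
tcp_pos: [0.5758, -0.2646, 0.14]
tool_rot: [0.992, 0.13, 0.001, 0.0]
force: [-1.5, 2.0, 11.5]
finger_gap: 0.194
gripper_force: 60.6
```

```bash
python3 to.py .5322 .2335 .22 17.5; python3 cyl.py w13.png
```

```text
tcp [ 0.5758 -0.2646  0.14  ] psi 14.91 tilt [ 0.0013 -0.0007] F [-1.5  2.  11.5] gap 0.194 60.64970073290169
travel [ 0.1076 -0.6157 -0.1001] turn z -0.0144
[ 0.5757698  -0.26461002  0.13995857] 14.912169485986643 [-1.50025089  2.00163616 11.5275275 ] 0.19412803689284344
sleeve n 494 axis at tool xy [-2.05 -0.35] tilt [-0.007  0.002] res 0.15
ring y [-13.30281584   9.78666335] x max 15.418117768802063
fingers y [-22.11142417  21.01350106] mid -0.5489615531048955
nut 93 tool xy mean [ 9.16 -0.37 25.17] y rng [-17.2   15.89] x rng [ 0.96 13.34]
stud 364 tool xy mean [12.54 -0.2  13.72] y rng [-16.55  15.77] x rng [ 4.18 15.85]
pad 467 tool xy mean [ 1.1  -1.53 35.12] y rng [-22.43  21.25] x rng [-12.42   8.62]
```

```bash
python3 - <<'E'
from h import *
W=cloud(dict(np.load('/tmp/last.npz')));P=W.reshape(-1,3)
r=np.linalg.norm(P[:,:2]-[.575,-.2646],axis=1)
q=P[(r<17)&(r>11.5)&(P[:,2]>.12)&(P[:,2]<.145)] if 0 else P[(r<.0165)&(r>.0115)&(P[:,2]>.12)&(P[:,2]<.145)]
print(len(q),np.histogram(q[:,2],bins=np.arange(.12,.146,.002)))
q=P[(r<.007)&(P[:,2]>.155)&(P[:,2]<.18)]; print('adapter top',len(q),np.median(q[:,2]))
a=np.radians(15);ex=np.array([np.cos(a),np.sin(a)]);ey=np.array([-ex[1],ex[0]])
for n,h in (('a',[.5943,-.2594]),('b',[.5633,-.1473])):
    d=P[:,:2]-h; X=d@ex;Y=d@ey
    for lo in np.arange(-.04,.05,.008):
        p=P[(abs(Y)<.017)&(X>lo)&(X<=lo+.008)&(P[:,2]>.1)&(P[:,2]<.17)]
        if len(p)>5: print(n,round(lo+.004,3),len(p),np.median(p[:,2]).round(4))
# tray sockets from top camera
T=cloud(snap('top','t2.png')).reshape(-1,3)
for c in ([.514,.153],[.559,.299]):
    p=T[(np.linalg.norm(T[:,:2]-c,axis=1)<.03)&(T[:,2]>.055)]; print('sock',len(p),p.mean(0),p[:,2].max())
E
```

```text
831 (array([ 24,  32,  47,  59,  59, 388, 190,   0,   0,   0,   0,  16]), array([0.12 , 0.122, 0.124, 0.126, 0.128, 0.13 , 0.132, 0.134, 0.136,
       0.138, 0.14 , 0.142, 0.144]))
adapter top 863 0.16768583297705109
a -0.028 392 0.1673
a -0.02 761 0.1676
a -0.012 2852 0.1478
a -0.004 1553 0.148
a 0.004 573 0.1444
a 0.012 1413 0.1438
a 0.02 1432 0.143
a 0.028 1538 0.1422
a 0.036 1185 0.1414
a 0.044 486 0.1408
b -0.036 787 0.1445
b -0.028 1462 0.1338
b -0.02 864 0.1329
b -0.012 980 0.1329
b -0.004 1555 0.1323
b 0.004 668 0.1066
sock 23 [0.51162803 0.15263015 0.06711851] 0.07632964726976567
sock 26 [0.55710494 0.29727551 0.06481772] 0.07260709644617244
```

The socket is seated: its sleeve top reads 0.132 and its adapter top 0.167, as expected when fully down. Cap b is shut, cap a is open, and the other two sockets are standing on the tray. Handing in.

```bash
python3 -c "
from station import manip
s=manip.sense();print(s['t'],s['force'],s['gripper_force']);print(manip.sign_off())"
```

```text
19.55 [-2.35975531  2.46861643 12.06601928] 60.64738020300865
the job is handed in; nothing more can be done
None
```

The job is handed in at 19.6 s, with no verdict returned: cap b is shut, cap a is open, and the middle socket is gripped fully down on the 15 mm nut. The right-hand socket stopped 6 mm proud and stands back on the tray; the left-hand one wasn't tried, because the second fitted.

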